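Click the filter indexer to its mark and lock it

TASK

On the optical bench, press a fingertip on the big knurled dial and turn it clockwise, one or two clicks, until it clicks into the detent where its long white line points at the fixed black index bar; then push the lock lever's post fully over towards the dial's housing. Nothing needs to be picked up: leave the loose parts around standing where they are.

Things in the scene. Friction and masses are not known exactly. Their poses are not given: they have to be found in the camera images.
- dial_top (a point): Centre of the flat top of the dial: a black knurled disc 100 mm across, 14 mm thick, axis vertical, top 68 mm above the table. No grip on it: it turns by friction of a fingertip pressed on its face and swept round, or rubbed along the rim. It floats on a spring: under a finger its whole face gives from about 2.5 N, 2.5 N per mm, to a stop 6 mm down, and turns pressed or not.
- dial (a joint): Angle of the dial, rad, growing clockwise seen from above. 0: the long line points at the index bar. Detents every 0.524 (30 degrees) from -1.047 to 1.047, stops at -1.2 and 1.2. It starts at -1.047 or -0.524 (rarely between). Released, it falls into the nearest detent; moving it on takes about 0.03 N m, but a fingertip pressed with only a few N slips: press with about 10 N.
- dial_line (a point): Outer end, at the rim, of the one long white line (30 mm, from the rim inwards) engraved on the dial's top, 49 mm from its axis; turns with the dial. The eleven other marks are short ticks.
- index_mark (a point): Inner upper end of the fixed index: a black bar 6 mm wide and 28 mm long, top 58 mm above the table, on the housing just beyond the dial's rim and pointing at the dial's axis, 53 mm from it, on the side facing the robot (-x of the indexer); its outer end overhangs the housing by 19 mm.
- indexer: The filter indexer, fixed to the table: steel base plate 150 mm (its x) by 220 mm (its y), 10 mm thick; grey square housing 124 by 124 mm, top 46 mm above the table, under the dial. Origin: underside centre of the plate. The dial's axis is at x = 0, y = +40 mm; the lock lever is at the -y end.
- lock_post (a point): Top centre of the upright aluminium post at the free end of the lock lever: 12 mm in diameter, from 22 to 56 mm above the table (the plate under it is 10 mm high), 50 mm from the lever's pivot axis.
- lock_pivot (a point): Point on the vertical pivot axis of the lock lever, 56 mm above the table (the pivot itself ends at 30 mm). From the pivot the lever points towards the robot's side (-x of the indexer).
- lock (a joint): Angle of the lock lever, rad: 0 = open, 35 degrees outward (towards -y of the indexer) from the indexer's -x; grows, clockwise seen from above, as the post is pushed towards the housing, to its stop at 1.22 = locked. Starts at 0 to 0.3; stays where left (about 1 N at the post moves it). Locked, the post is 8 mm from the housing: push from the outer side.
- lens_tube: Bystander, loose: upright open black tube, 30 mm across, 30 mm high. Origin under its centre.
- pedestal: Bystander, loose: standing steel pedestal post, foot 32 mm across, 60 mm high. Origin under its centre.
- mirror_mount: Bystander, loose: standing black mirror mount, 50 mm wide, 54 mm high, with two small brass screws behind. Origin under its centre.
- hex_key: Bystander, loose: L-shaped hex key lying flat, 90 by 28 mm, 6 mm thick. Origin under its centre.
- jar: Bystander, loose: small amber jar with black cap, 40 mm across, 50 mm high. Origin under its centre.
- driver: Bystander, loose: screwdriver lying down, 170 mm long. Origin under its centre.
- screw_tray: Bystander, loose: open grey tray of screws, 60 by 90 mm, 20 mm high. Origin under its centre.

How it is judged (in metres and radians):
On the way, in this order (a step that is already met when the one before it is completed fails the run):
1. the dial rests in the detent at the index, with nothing pressing on it (value of joint dial between -0.12 and 0.12 rad and contact force between the fingers and indexer below 0.3 N and value of joint lock below 0.9 rad), for 0.2 s.
2. the lock lever is pushed over (value of joint lock above 1.1 rad), for 0.1 s.
At the end, for the whole second after the job is handed in: The dial is at rest in the detent at the index (joint 0 within 0.12 rad) and the lock lever is fully over (joint above 1.1 of 1.22 rad); every loose part is standing or lying within 25 mm of where it was (value of joint dial between -0.12 and 0.12 rad and value of joint lock above 1.1 rad and velocity of joint dial between -0.05 and 0.05 rad/s); the robot touches nothing.
It fails at once if a loose part is lifted, carried or shifted by more than 25 mm (distance of any of lens_tube, pedestal, mirror_mount, hex_key, jar, driver, screw_tray from where it was at the start of the episode above 0.025 m).
It fails at once if a standing loose part is knocked over (angle between any of lens_tube, pedestal, mirror_mount, jar's own z axis and vertical above 0.5 rad).
It also fails if it takes over 58 s, if anything falls off the work surface, if the arm or the gripper's body presses on something with over 40 N, if the wrist force passes 120 N, or if a joint passes its speed limit or range.

ROBOT

A 6-joint arm with a two-finger parallel gripper is mounted at the origin on the work surface. World frame = base frame: x ahead of the robot, y to its left, z up, the work surface at z = 0. Lengths are in m, angles in degrees, forces in N, time in s.
With the tool pointing down it reaches from about 0.3 to 0.75 m from the base axis. Payload 8.5 kg.
Tool frame: the origin (TCP) lies on the centre line of the jaws, within the pads' length; the fingertips stand env.tcp_to_tips ahead of it and the grasp point (between the pads) lies 8 mm behind it (env.tcp_to_tips is the distance from the TCP to the fingertips, in m); z points along the fingers, y is the direction in which the jaws open and shut (so a half turn about z gives the same grasp; the last joint's range is limited). The gripper opens to 85 mm and grips with 20 to 120 N. Pads are 22 mm wide; open, the fingers measure 114 mm over their backs; the gripper's body (76 mm by 85 mm) begins 54 mm behind the grasp point. The pads swing forward as they close: fully open they stand 13 mm farther back than shut.
Start: joints at [53.955, 21.807, 74.336, -0, 83.858, -12.336], TCP at [0.221, 0.504, 0.242] pointing down, gripper open.
Joint ranges: [-178.18, 178.18], [-50.72, 133.34], [12.68, 142.11], [-81.47, 261.47], [9.98, 163.14], [-165.26, 165.26]. Speed limits (degrees/s): [136.94, 136.94, 180, 180, 180, 180].

INTERFACE

Orientations are given as a 3x3 rotation matrix whose columns are the frame's x, y, z axes.
In Python, from rig import env gives the robot as it stands. The module is installed in compiled form; this text tells all that it offers.
- The arm moves only by the tool carry_out, never from a script. Its argument "rows" is a list of rows, each an object of numbers: "tx", "ty", "tz": the shift along the tool's x, y, z in cm; "yaw": the turn about the tool's z in rad. In form: [{"tx": .., "ty": .., "tz": .., "yaw": ..}, ...]. A call has 1 to 12 rows; each row shifts and turns the pose as measured when the row begins, along the tool's axes as they then stand; what a row does not reach is not made up. A row lasts 1/10 s, in which the tool goes at most 50 mm and 8.59 degrees, less where a joint would pass 70% of its speed; a pose out of reach is approached as far as the arm can. A call is refused whole if a number of a shift passes 5 or a number of a turn 0.15, either way. A call with a gripper value outside its range is refused whole. "jaw" is the closure, from -1 (fully open) to 1 (shut), set as the call begins (left out, the last holds). The fingers move at their own pace and stop on an object; "squeeze" is the grip in N (left out, the last holds). Time passes only in rows, so rows that do not move let the fingers close. It gives the time, the measured TCP pose, the force and the opening at its end, in the units of the state.
- env.observe(): the state, without advancing time (a new reading comes with each control period).
- env.get_image(name): name is "side" or "top"; returns the picture (480x640x3 uint8, red, green, blue); there is no depth.
- env.camera_params(name): a dict with "vertical_fov" (degrees; the focal length in pixels is half the picture's height over the tangent of half this angle, whatever the lens; pixels are square), "cx", "cy" (the principal point, pixels), "view" (4x4, takes a point from world to camera coordinates). Camera axes: x right, y up, looking along -z (the intrinsics and any distortion apply to the point x, -y, -z); pixel columns grow to the right and rows downward; lengths in m; the calibration is good to about 2 mm. A picture is of the moment at which its call begins. camera_params takes no time and is no camera call.
- env.close_job(): hands the job in, once; it reports no verdict.
The state is a dict: "time_s": time; "q": joint angles; "qvel": joint speeds; "joint_efforts": joint torques, N m; "position": TCP position; "tool_rot": TCP orientation; "ft_force": force on the tool from outside, world axes, zero at the start; "wrist_torque": the same for the moment, N m; "grip_width": finger opening in m.
Only numpy, scipy, OpenCV 4.12 (cv2) and the standard library are available. Lean on these libraries where they do the work, as an engineer would, in place of code of your own. Each camera call takes 0.05 s, during which the arm holds its last target. There are 200 camera calls.

## Working session

There is one attempt and no reset: what is moved stays moved. The work goes in short steps, Python scripts to look and compute and a tool call to move; the robot and the scene stay as the last step left them, time stands still between calls to the robot, and variables do not carry over. Pictures are saved under pics/ and viewed, about 8 in all and at most 12, crops included, and the job is handed in when it is done.

Besides the shell and the picture viewer there is one more tool, called after "Call:" as name([rows], argument=value, ...), one row to a line, values as JSON. carry_out: Moves the arm, as the interface text tells. Its arguments: {"type":"object","properties":{"rows":{"type":"array","items":{"type":"object","properties":{"tx":{"type":"number"},"ty":{"type":"number"},"tz":{"type":"number"},"yaw":{"type":"number"}}}},"jaw":{"type":"number"},"squeeze":{"type":"number"}},"required":["rows"]}

```bash
mkdir -p pics; python3 - <<'E'
from rig import env
import cv2
for n in("top","side"):
    cv2.imwrite(f"pics/{n}0.png",env.get_image(n)[:,:,::-1]); p=env.camera_params(n); print(n,p)
o=env.observe();print(o,env.tcp_to_tips)
E
```

```text
top {'vertical_fov': 56.94276153527905, 'cx': 313.8211139503047, 'cy': 242.2674694880434, 'view': array([[ 1.70973936e-02, -9.99847150e-01,  3.65450104e-03,
        -1.52070874e-03],
       [ 9.82876532e-01,  1.74776603e-02,  1.83434606e-01,
        -5.57349387e-01],
       [-1.83470440e-01,  4.55669657e-04,  9.83025122e-01,
        -6.45790374e-01],
       [ 0.00000000e+00,  0.00000000e+00,  0.00000000e+00,
         1.00000000e+00]])}
side {'vertical_fov': 49.33577317972041, 'cx': 316.1515516308885, 'cy': 234.95857525787935, 'view': array([[-0.99708256, -0.07597118,  0.00739943,  0.58511322],
       [ 0.05625552, -0.66586578,  0.74394764, -0.09578243],
       [-0.05159155,  0.74219347,  0.66819695, -1.01712235],
       [ 0.        ,  0.        ,  0.        ,  1.        ]])}
{'time_s': 0.1, 'q': array([ 5.39553507e+01,  2.18373725e+01,  7.43797048e+01, -4.29953930e-04,
        8.38578991e+01, -1.23343894e+01]), 'qvel': array([ 0.07834434, -0.13766256, -0.1013506 , -0.01246857, -0.00633003,
       -0.02861047]), 'joint_efforts': array([ 3.20883068e-03, -4.49221766e+01, -2.31661087e+01, -2.01052976e-04,
        3.60966922e-03, -2.67652507e-05]), 'position': array([0.22100247, 0.50337155, 0.24177539]), 'tool_rot': array([[-9.15590823e-01,  4.02110509e-01, -7.63958656e-04],
       [ 4.02111143e-01,  9.15590247e-01, -1.06245745e-03],
       [ 2.72247790e-04, -1.27997258e-03, -9.99999144e-01]]), 'ft_force': array([ 0.11978556,  0.18596467, -0.94961558]), 'wrist_torque': array([-0.04926614,  0.03441674, -0.05634629]), 'grip_width': 0.0851160339178615} 0.011
```

View pics/top0.png

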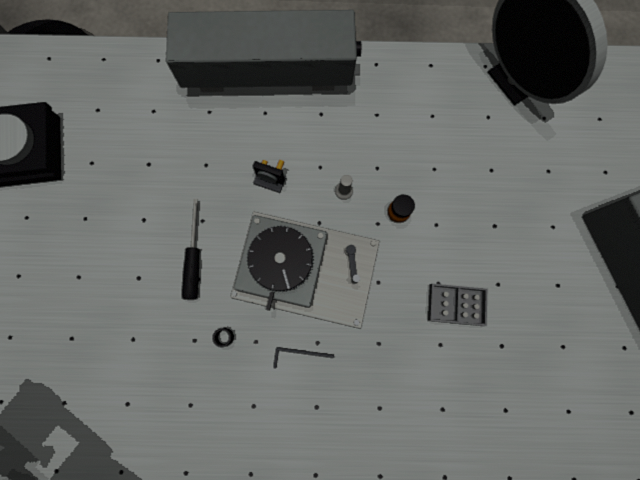

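View pics/side0.png

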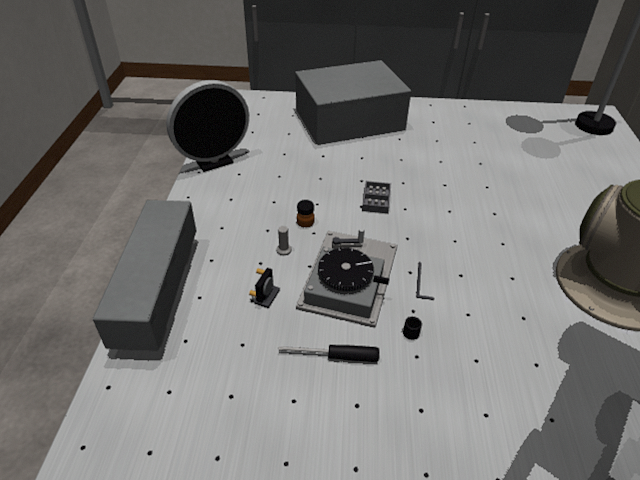

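The top view shows the dial centre at about (279,258), the long line's end at about (287,290), the index bar at about (271,300), the lever pivot at about (350,248) and the post at about (355,280). Next I'll zoom in and cast rays.

```bash
cat > h.py <<'E'
import numpy as np, cv2
from rig import env
def ray(n,u,v,z):
    p=env.camera_params(n); f=240/np.tan(np.radians(p['vertical_fov']/2)); V=p['view']
    d=V[:3,:3].T@np.array([(u-p['cx'])/f,-(v-p['cy'])/f,-1]); c=-V[:3,:3].T@V[:3,3]
    return c+d*(z-c[2])/d[2]
def proj(n,P):
    p=env.camera_params(n); f=240/np.tan(np.radians(p['vertical_fov']/2)); q=p['view']@np.append(P,1)
    return p['cx']-f*q[0]/q[2], p['cy']+f*q[1]/q[2]
E
python3 - <<'E'
from h import *
im=cv2.imread("pics/top0.png")
cv2.imwrite("pics/crop0.png",cv2.resize(im[205:335,225:385],None,fx=5,fy=5,interpolation=cv2.INTER_CUBIC)[:600])
pts={'dial':(279,258,.068),'line':(287,290,.068),'idx':(271,294,.058),'pivot':(350,248,.03),'post':(354,280,.022),
'c1':(253,213,.01),'c2':(380,240,.01),'c3':(362,328,.01),'c4':(232,298,.01),'jar':(401,202,.05),'ped':(345,181,.06),'tube':(224,335,.03),'hexA':(277,350,.006),'hexB':(333,355,.006),'drv':(191,298,.01),'mm':(270,180,.02)}
for k,(u,v,z) in pts.items(): print(k,ray('top',u,v,z).round(4))
print('side dial',ray('side',346,266,.068).round(4),'post',ray('side',361,232,.056).round(4))
E
```

```text
dial [0.5288 0.061  0.068 ]
line [0.4803 0.0474 0.068 ]
idx [0.4746 0.0722 0.058 ]
pivot [ 0.5529 -0.0506  0.03  ]
post [ 0.5018 -0.0579  0.022 ]
c1 [0.6136 0.1119 0.01  ]
c2 [ 0.5709 -0.1025  0.01  ]
c3 [ 0.4257 -0.072   0.01  ]
c4 [0.4702 0.1401 0.01  ]
jar [ 0.6259 -0.1308  0.05  ]
ped [ 0.6562 -0.0399  0.06  ]
tube [0.4114 0.146  0.03  ]
hexA [0.3887 0.0643 0.006 ]
hexB [ 0.3824 -0.0257  0.006 ]
drv [0.469  0.2069 0.01  ]
mm [0.669  0.0842 0.02  ]
side dial [0.528  0.0618 0.068 ] post [ 0.5013 -0.0478  0.056 ]
```

View pics/crop0.png

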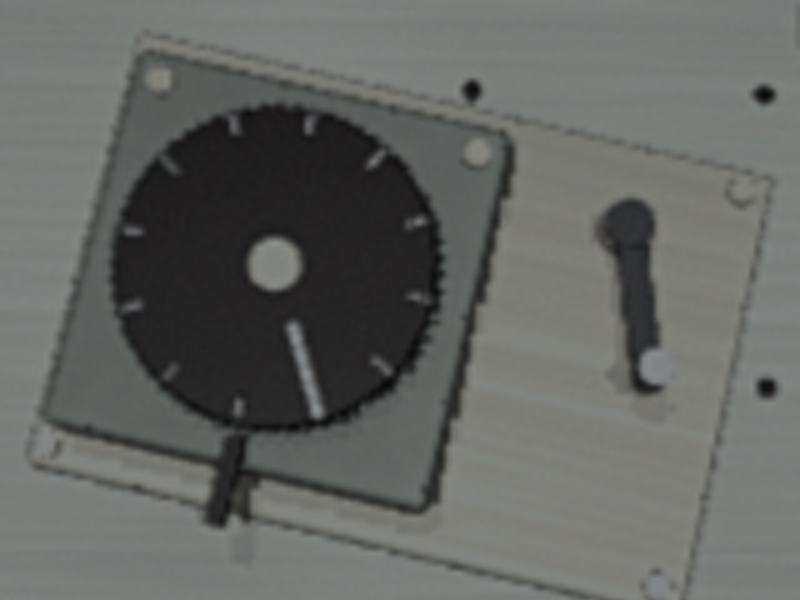

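Zoomed crop (scale 5): the dial centre is at (280,258), the line's end at (288.6,288.6) and the index's inner end at (272,292.4). The line is about 28-30° counter-clockwise of the index, so the dial is at -0.524 and needs one click. Dial centre is at about (0.528, 0.061) m. Ray heights and the two views agree to about 1 mm.

Call:
carry_out([
  {"tx":-3.5,"ty":-2.4},
  {"tx":-3.5,"ty":-2.4},
  {"tx":-3.5,"ty":-2.4},
  {"tx":-3.5,"ty":-2.4},
  {"tx":-3.5,"ty":-2.4},
  {"tx":-3.5,"ty":-2.4},
  {"tx":-3.5,"ty":-2.4},
  {"tx":-3.5,"ty":-2.4},
  {"tx":-3.5,"ty":-2.4},
  {"tx":-3.5,"ty":-2.4},
  {"tx":-3.5,"ty":-2.4},
  {"tx":-3.5,"ty":-2.4},
], jaw=1, squeeze=40)

```text
validation failed for argument at $.ro...
```

Call:
carry_out([
  {"tx":-3.5,"ty":-2.4,"tz":0,"yaw":0},
  {"tx":-3.5,"ty":-2.4,"tz":0,"yaw":0},
  {"tx":-3.5,"ty":-2.4,"tz":0,"yaw":0},
  {"tx":-3.5,"ty":-2.4,"tz":0,"yaw":0},
  {"tx":-3.5,"ty":-2.4,"tz":0,"yaw":0},
  {"tx":-3.5,"ty":-2.4,"tz":0,"yaw":0},
  {"tx":-3.5,"ty":-2.4,"tz":0,"yaw":0},
  {"tx":-3.5,"ty":-2.4,"tz":0,"yaw":0},
  {"tx":-3.5,"ty":-2.4,"tz":0,"yaw":0},
  {"tx":-3.5,"ty":-2.4,"tz":0,"yaw":0},
], jaw=1, squeeze=40)

```text
time_s: 1.1
position: [0.4496, 0.1328, 0.2389]
tool_rot: [[-0.919, 0.394, -0.006], [0.394, 0.919, -0.003], [0.004, -0.005, -1.0]]
ft_force: [0.1, 0.2, 0.6]
grip_width: 0.0002
```

Call:
carry_out([
  {"tx":-2.5,"ty":-1.6,"tz":2,"yaw":0},
  {"tx":-2.2,"ty":-1.5,"tz":3,"yaw":0},
  {"tx":-2.0,"ty":-1.3,"tz":3,"yaw":0},
  {"tx":0,"ty":0,"tz":3,"yaw":-0.13},
  {"tx":0,"ty":0,"tz":2.5,"yaw":-0.12},
  {"tx":0,"ty":0,"tz":0.5,"yaw":0},
  {"tx":0,"ty":0,"tz":0,"yaw":0},
])

```text
time_s: 1.8
position: [0.4976, 0.0567, 0.0937]
tool_rot: [[-0.988, 0.157, -0.004], [0.157, 0.988, -0.003], [0.004, -0.004, -1.0]]
ft_force: [0.4, -0.0, -0.3]
grip_width: 0.0002
```

Call:
carry_out([
  {"tx":0.5,"ty":0.8,"tz":0.6,"yaw":0},
  {"tx":0,"ty":0,"tz":0.6,"yaw":0},
  {"tx":0,"ty":0,"tz":0.2,"yaw":0},
  {"tx":0,"ty":0,"tz":0.2,"yaw":0},
])

```text
time_s: 2.2
position: [0.4948, 0.067, 0.0798]
tool_rot: [[-0.987, 0.161, 0.001], [0.161, 0.987, -0.003], [-0.002, -0.003, -1.0]]
ft_force: [0.4, -0.3, -0.6]
grip_width: -0.0001
```

Call:
carry_out([
  {"tx":0,"ty":0,"tz":0.2,"yaw":0},
  {"tx":0,"ty":0,"tz":0.2,"yaw":0},
  {"tx":0,"ty":0,"tz":0.1,"yaw":0},
])

```text
time_s: 2.5
position: [0.4948, 0.0671, 0.0761]
tool_rot: [[-0.987, 0.162, 0.002], [0.162, 0.987, -0.004], [-0.003, -0.003, -1.0]]
ft_force: [-3.2, 0.7, 10.2]
grip_width: 0.0
```

Call:
carry_out([
  {"tx":-0.02,"ty":0.35,"tz":0.03,"yaw":0.1},
  {"tx":-0.02,"ty":0.35,"tz":0.03,"yaw":0.1},
])

```text
time_s: 2.7
position: [0.4968, 0.0733, 0.0768]
tool_rot: [[-0.933, 0.36, 0.004], [0.36, 0.933, -0.005], [-0.005, -0.003, -1.0]]
ft_force: [-2.7, -0.1, 6.6]
grip_width: -0.0001
```

Call:
carry_out([
  {"tx":0.02,"ty":0.2,"tz":0.15,"yaw":0.05},
  {"tx":0,"ty":0.35,"tz":0.12,"yaw":0.1},
  {"tx":0,"ty":0.4,"tz":0.1,"yaw":0.1},
  {"tx":0,"ty":0.4,"tz":0.1,"yaw":0.1},
])

```text
time_s: 3.1
position: [0.5043, 0.085, 0.0757]
tool_rot: [[-0.742, 0.67, 0.009], [0.67, 0.742, -0.006], [-0.01, 0.002, -1.0]]
ft_force: [-3.1, -2.2, 9.1]
grip_width: 0.0002
```

```bash
python3 - <<'E'
from h import *
a=env.get_image('side')[:,:,::-1]
cv2.imwrite("pics/s1.png",cv2.resize(a[200:330,290:420],None,fx=4.5,fy=4.5,interpolation=cv2.INTER_CUBIC))
o=env.observe();d=o['position'][:2]-[.528,.0608];print(o['position'],o['ft_force'],np.hypot(*d),np.degrees(np.arctan2(d[1],d[0])))
for a_ in(168.5,198.5):
    t=np.radians(a_);u,v=proj('side',[.528+.049*np.cos(t),.0608+.049*np.sin(t),.065]);print((u-290)*4.5,(v-200)*4.5)
E
```

```text
[0.50480482 0.0853498  0.07570515] [-3.53406065  0.56266509 10.33258724] 0.03377438826038304 133.37484292161596
370.3412468715838 324.8761711324353
366.32503441948785 280.3052017125008
```

View pics/s1.png

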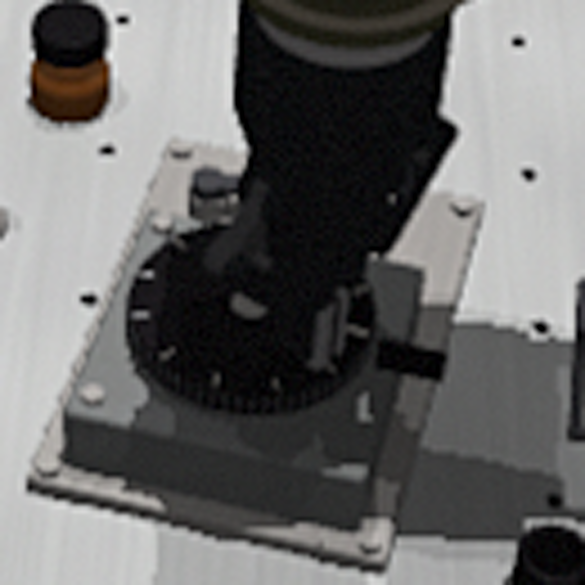

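The tick is at the index and the gripper hides the line. I'll lift off, move clear towards the lever's outer side, then look.

Call:
carry_out([
  {"tx":0,"ty":0,"tz":-2,"yaw":0},
  {"tx":0,"ty":0,"tz":-4,"yaw":0},
  {"tx":0,"ty":0,"tz":-4,"yaw":0},
  {"tx":-2,"ty":-4.4,"tz":0,"yaw":0},
  {"tx":-2,"ty":-4.4,"tz":0,"yaw":0},
  {"tx":-2,"ty":-4.4,"tz":0,"yaw":0},
  {"tx":-2,"ty":-4.4,"tz":0,"yaw":0},
  {"tx":0,"ty":0,"tz":0,"yaw":0},
])

```text
time_s: 3.95
position: [0.444, -0.1042, 0.1819]
tool_rot: [[-0.739, 0.673, 0.017], [0.673, 0.74, -0.01], [-0.019, 0.004, -1.0]]
ft_force: [0.5, 0.2, 0.0]
grip_width: 0.0001
```

```bash
python3 - <<'E'
from h import *
a=env.get_image('side')[:,:,::-1];b=env.get_image('top')[:,:,::-1]
r=lambda x:cv2.resize(x,None,fx=3,fy=3,interpolation=cv2.INTER_CUBIC)
cv2.imwrite("pics/s2.png",np.hstack([r(a[215:345,290:420]),r(b[205:335,245:375])]))
print(env.observe()['ft_force'],ray('top',356,278.4,.056),ray('top',225+628/5,205+222/5,.03))
E
```

```text
[-0.28152841  0.44445172 -0.03728347] [ 0.50092792 -0.05782472  0.056     ] [ 0.55061569 -0.05162079  0.03      ]
```

View pics/s2.png

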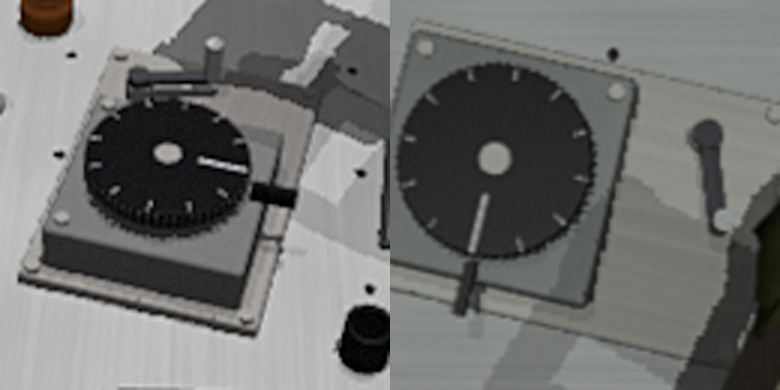

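Nothing touches the dial now, and in the top view the long line (487,195)→(473,255) runs straight at the index bar (472,265)→(460,312), so the dial is in detent 0. Post at (0.501,-0.058), pivot at (0.551,-0.052): radius 50 mm, as given.

Call:
carry_out([
  {"tx":0,"ty":0,"tz":0,"yaw":-0.14},
  {"tx":0,"ty":0,"tz":0,"yaw":-0.14},
  {"tx":0,"ty":0,"tz":0,"yaw":-0.05},
  {"tx":-1.5,"ty":1.8,"tz":2.5,"yaw":0},
  {"tx":-1.5,"ty":1.8,"tz":3,"yaw":0},
  {"tx":0,"ty":0,"tz":3,"yaw":0},
  {"tx":0,"ty":0,"tz":0,"yaw":0},
])

```text
time_s: 4.75
position: [0.4925, -0.0689, 0.0958]
tool_rot: [[-0.929, 0.37, 0.022], [0.37, 0.929, -0.008], [-0.023, 0.001, -1.0]]
ft_force: [-0.1, 0.1, 1.1]
grip_width: -0.0002
```

Call:
carry_out([
  {"tx":-0.2,"ty":-2.0,"tz":0,"yaw":0},
  {"tx":0,"ty":0,"tz":0,"yaw":0},
  {"tx":0,"ty":0,"tz":2,"yaw":0},
  {"tx":0,"ty":0,"tz":2,"yaw":0},
  {"tx":0,"ty":0,"tz":0.8,"yaw":0},
  {"tx":0,"ty":0,"tz":0,"yaw":0},
])

```text
time_s: 5.35
position: [0.4917, -0.084, 0.053]
tool_rot: [[-0.931, 0.364, 0.03], [0.364, 0.931, -0.01], [-0.031, 0.002, -1.0]]
ft_force: [-0.1, 0.8, 0.3]
grip_width: 0.0003
```

Call:
carry_out([
  {"tx":0.2,"ty":0,"tz":0.6,"yaw":0},
  {"tx":0,"ty":0.7,"tz":0,"yaw":0},
  {"tx":0,"ty":0.7,"tz":0,"yaw":0},
  {"tx":0,"ty":0.7,"tz":0,"yaw":0},
  {"tx":0,"ty":0.7,"tz":0,"yaw":0},
  {"tx":0,"ty":0.7,"tz":0,"yaw":0},
  {"tx":0,"ty":0.5,"tz":0,"yaw":0},
  {"tx":0,"ty":0.5,"tz":0,"yaw":0},
])

```text
time_s: 6.15
position: [0.5085, -0.0375, 0.0496]
tool_rot: [[-0.931, 0.363, 0.033], [0.363, 0.932, -0.012], [-0.035, 0.001, -0.999]]
ft_force: [-0.5, -2.4, -0.7]
grip_width: -0.0003
```

Call:
carry_out([
  {"tx":0,"ty":0.4,"tz":0,"yaw":0},
  {"tx":0,"ty":0.3,"tz":0,"yaw":0},
])

```text
time_s: 6.35
position: [0.5113, -0.0322, 0.0497]
tool_rot: [[-0.932, 0.362, 0.032], [0.361, 0.932, -0.016], [-0.036, -0.003, -0.999]]
ft_force: [-11.7, -27.2, -0.1]
grip_width: -0.0001
```

The force rose to 27-30 N, so the lever is at its stop. I'll back off, lift clear and check.

Call:
carry_out([
  {"tx":0,"ty":-0.8,"tz":0,"yaw":0},
  {"tx":0,"ty":-2,"tz":0,"yaw":0},
  {"tx":0,"ty":-1,"tz":-3,"yaw":0},
  {"tx":0,"ty":0,"tz":-4.5,"yaw":0},
  {"tx":3,"ty":-3,"tz":-3,"yaw":0},
  {"tx":3,"ty":-3.5,"tz":0,"yaw":0},
  {"tx":3,"ty":-3.5,"tz":0,"yaw":0},
  {"tx":0,"ty":0,"tz":0,"yaw":0},
  {"tx":0,"ty":0,"tz":0,"yaw":0},
])

```text
time_s: 7.25
position: [0.3734, -0.1286, 0.155]
tool_rot: [[-0.931, 0.364, 0.037], [0.363, 0.932, -0.017], [-0.041, -0.002, -0.999]]
ft_force: [0.7, -0.5, 0.9]
grip_width: 0.0
```

```bash
python3 - <<'E'
from h import *
a=env.get_image('side')[:,:,::-1];b=env.get_image('top')[:,:,::-1]
r=lambda x:cv2.resize(x,None,fx=2,fy=2,interpolation=cv2.INTER_CUBIC)
cv2.imwrite("pics/s3.png",np.hstack([r(a[190:380,260:440]),r(b[155:345,215:425])]))
o=env.observe();print(o['ft_force'],o['position'])
p=np.array([.5506,-.0516]);
for L in(1.0,1.22):
    t=np.radians(203.7)-L; print(L,np.round(((np.array(proj('top',[*(p+.05*np.array([np.cos(t),np.sin(t)])),.056]))-[215,155])*2+[360,0])))
E
```

```text
[0.15230341 0.13708834 0.30109948] [ 0.37392294 -0.12809361  0.15465883]
1.0 [598. 236.]
1.22 [587. 226.]
```

View pics/s3.png

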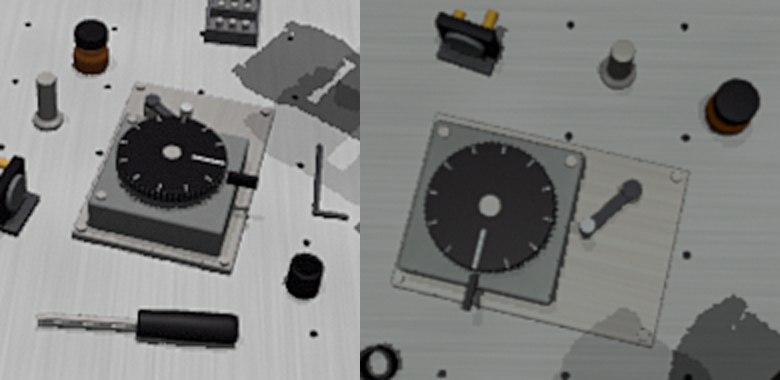

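The post's top is at (588,226), and the fully locked position is predicted at (587,226). The long line still points at the index, and the bystanders in view are undisturbed. The arm is clear of everything.

```bash
python3 -c "
from rig import env
print(env.close_job())"
```

```text
the job is handed in; nothing more can be done
None
```

I turned the dial one click clockwise into the detent at the index bar, pushed the lock lever to its stop, and handed the job in at about 7.5 s.

- **Dial:** it started at about -0.524. I pressed with about 10 N (dipping to about 6.6 N early in the sweep) at a radius of about 34 mm and swept round 36°. After I lifted off, and again at the end, the long white line pointed at the index bar, agreeing to about 1° when measured after lift-off.
- **Lever:** I pushed the post from the outer side until the force rose to about 30 N at the stop. In the last picture the post's top was within 1 pixel of the predicted position for 1.22 rad.
- **Loose parts:** those visible in the last picture, a crop that left out part of the table, looked unmoved by eye; I did not measure them.
- **Robot:** it stands clear, with the force reading near zero.

No check failed or disagreed; the only refusal was my first move call, turned down for its format before anything moved. `env.close_job()` gives no verdict, so the result itself is unconfirmed.

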